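# Stroke the tray lids shut

## Robot

A 6-joint arm with a two-finger parallel gripper is mounted at the origin on a cart in front of the work surface, level with it; the furniture and walls round the work are solid. World frame = base frame: x ahead of the robot, y to its left, z up, the work surface at z = 0. Lengths are in m, angles in degrees, forces in N, time in s.
With the tool pointing down it reaches from about 0.3 to 0.95 m from the base axis. Payload 3.1 kg.
Tool frame: the origin (TCP) lies on the centre line of the jaws, within the pads' length; the fingertips stand 22 mm ahead of it and the grasp point (between the pads) lies 3 mm ahead of it; z points along the fingers, x is the direction in which the jaws open and shut, and the axes are right-handed (so a half turn about z gives the same grasp; the last joint's range is limited). The gripper opens to 85 mm and grips with 20 to 120 N. Pads are 22 mm wide; open, the fingers measure 114 mm over their backs; the gripper's body (76 mm by 85 mm) begins 54 mm behind the grasp point. The pads swing forward as they close: fully open they stand 13 mm farther back than shut.
Start: joints at [70.147, 17.653, 93.61, -0, 68.738, -3.994], TCP at [0.171, 0.601, 0.253] pointing down, gripper open.
Joint ranges: [-175.34, 175.34], [-45.06, 112.39], [2.9, 150.54], [-68.45, 248.45], [3.09, 151.38], [-168.51, 168.51]. Speed limits (degrees/s): [159.86, 159.86, 180, 180, 180, 180].

## Interface

Orientations are given as [roll, pitch, yaw] about the fixed x, y, z axes, in that order (R = Rz(yaw) Ry(pitch) Rx(roll)).
In Python, from plant import robot gives the robot as it stands.
- The arm moves only by the shell command python3 -m inch 'ROWS' [FORCE]. ROWS is a JSON object of lists of equal length, an entry for each row: "dp": the shift along the tool's x, y, z in m, a list of three; "delta_rot": the turn, a rotation vector about the tool's x, y, z in rad, a list of three; "hand": the opening, from 0 (shut) to 1 (fully open). A call has 1 to 12 rows; each row is the pose to reach, as a shift and turn from the pose commanded when the call began, along the tool's axes at that moment; what a row does not reach only later rows make up. A row lasts 1/12 s, in which the tool goes at most 41.7 mm and 7.16 degrees, less where a joint would pass 70% of its speed; a pose out of reach is approached as far as the arm can. A call with a gripper value outside its range is refused whole. The fingers move at their own pace and stop on an object; FORCE is the grip in N (left out, the last holds). Time passes only in rows, so rows that repeat a pose let the fingers close. It gives the time, the measured TCP pose, the force and the opening at its end, in the units of the state.
- robot.state(): the state, without advancing time (a new reading comes with each control period).
- robot.camera(name): name is "side" or "top" or "wrist"; returns the picture (400x640x3 uint8, red, green, blue); there is no depth.
- robot.camera_model(name): a dict with "mtx" (3x3 intrinsics, pixels), "origin" and "orientation" of the camera in the world; the wrist camera has in their place "tool_from_camera" (4x4, takes a point from camera to tool coordinates, whose origin is the TCP and whose axes are the tool frame's). Camera axes: x right, y down, z forward; pixel columns grow to the right and rows downward; lengths in m; the calibration is good to about 2 mm. A picture is of the moment at which its call begins: read the wrist's pose just before it. camera_model takes no time and is no camera call.
- robot.finish_job(): hands the job in, once; it reports no verdict.
The state is a dict: "time": time; "joint_pos": joint angles; "qvel": joint speeds; "joint_torque": joint torques, N m; "eef_pos": TCP position; "eef_rot": TCP orientation; "ft_force": force on the tool from outside, world axes, zero at the start; "ft_torque": the same for the moment, N m; "grip_width": opening from 0.0 (shut) to 1.0 (fully open).
Only numpy, scipy, OpenCV 4.12 (cv2) and the standard library are available. Lean on these libraries where they do the work, as an engineer would, in place of code of your own. Each camera call takes 0.05 s, during which the arm holds its last target.

## Task

The five small lids of the long wooden tray stand ajar. Run closed fingertips lightly along the top of the row in one direction, from the end block next to a hinge towards the other end block, so that the lids go down one after another in that order, and all five end up fully shut. Do not press hard, do not pinch, lift or shove the tray, leave the small things beside it alone, and finish with the hand clear.

Things in the scene. Friction and masses are not known exactly. Their poses are not given: they have to be found in the camera images.
- tray: Wooden tray, loose on a fixed 12 mm plywood board on the bench, 44 mm (x) by 220 mm (y), 33 mm high, 1.5 kg. Origin: centre of underside. Five compartments in a row along y, 36 mm each, between two solid 20 mm end blocks. Each has an aluminium lid, 42 mm (x) by 34 mm (y), 3 mm thick, its tab overhanging -x by 8 mm. Shut lids and end blocks form one level surface 45 mm above the bench.
- start_block (a point): Centre of the top face of the solid end block at the tray's +y end (44 x 20 mm, 45 mm above the bench). The first lid's hinge is 10 mm from this point towards the other block.
- finish_block (a point): Centre of the top face of the solid end block at the tray's -y end, the same size and height; 200 mm from start_block. The last lid's free edge is next to it.
- lid1 (a joint): Angle of the first lid from start_block, rad: 0 shut and flush, 0.25 to 0.6 at the start. Hinge across the row at tray y = +90 mm, 31 mm above the board, on the lid's +y edge; the free edge, towards finish_block, stands up. A fingertip passing from hinge to free edge folds it down; the other way lifts it open. Slightly stiff (under 1 N at the free edge); stays where left.
- lid2 (a joint): Angle of the second lid from start_block, rad: 0 shut and flush, 0.25 to 0.6 at the start. Hinge across the row at tray y = +54 mm, 31 mm above the board, on the lid's +y edge; the free edge, towards finish_block, stands up. A fingertip passing from hinge to free edge folds it down; the other way lifts it open. Slightly stiff (under 1 N at the free edge); stays where left.
- lid3 (a joint): Angle of the third lid from start_block, rad: 0 shut and flush, 0.25 to 0.6 at the start. Hinge across the row at tray y = +18 mm, 31 mm above the board, on the lid's +y edge; the free edge, towards finish_block, stands up. A fingertip passing from hinge to free edge folds it down; the other way lifts it open. Slightly stiff (under 1 N at the free edge); stays where left.
- lid4 (a joint): Angle of the fourth lid from start_block, rad: 0 shut and flush, 0.25 to 0.6 at the start. Hinge across the row at tray y = -18 mm, 31 mm above the board, on the lid's +y edge; the free edge, towards finish_block, stands up. A fingertip passing from hinge to free edge folds it down; the other way lifts it open. Slightly stiff (under 1 N at the free edge); stays where left.
- lid5 (a joint): Angle of the last lid from start_block, rad: 0 shut and flush, 0.25 to 0.6 at the start. Hinge across the row at tray y = -54 mm, 31 mm above the board, on the lid's +y edge; the free edge, towards finish_block, stands up. A fingertip passing from hinge to free edge folds it down; the other way lifts it open. Slightly stiff (under 1 N at the free edge); stays where left.
- pen_cap: Bystander: black pen cap, 14 x 57 x 16 mm, lying loose beside the tray on the -x side. Origin: centre of its underside.
- clamp_a: Bystander: small pin clamp, 15 x 42 x 26 mm, standing loose beside the tray on the +x side, the one nearer start_block. Origin: centre of its underside.
- clamp_b: Bystander: small pin clamp, 15 x 42 x 26 mm, standing loose beside the tray on the +x side, the one nearer finish_block. Origin: centre of its underside.

How it is judged (in metres and radians):
On the way, in this order (a step that is already met when the one before it is completed fails the run):
1. the first lid from start_block is shut (value of joint lid1 below 0.08 rad), for 0.05 s.
2. the second lid from start_block is shut (value of joint lid2 below 0.08 rad), for 0.05 s.
3. the third lid from start_block is shut (value of joint lid3 below 0.08 rad), for 0.05 s.
4. the fourth lid from start_block is shut (value of joint lid4 below 0.08 rad), for 0.05 s.
5. the last lid from start_block is shut (value of joint lid5 below 0.08 rad), for 0.05 s.
At the end, for the whole second after the job is handed in: All five lids are within 0.08 rad of shut, the tray stands level and at rest within 20 mm of where it was, and each bystander is within 20 mm of where it was (value of joint each of lid1, lid2, lid3, lid4, lid5 below 0.08 rad and distance of each of tray, pen_cap, clamp_a, clamp_b from where it was at the start of the episode below 0.02 m and linear speed of tray below 0.02 m/s and angle between tray's own z axis and vertical below 0.05 rad); the robot touches nothing.
It fails at once if the fingers press on the tray or its lids with more than 45 N (contact force between the fingers and tray above 45 N).
It fails at once if the tray is lifted by more than 12 mm or tipped by more than 0.15 rad (height (world z) of tray above 0.024 m or angle between tray's own z axis and vertical above 0.15 rad).
It fails at once if the tray is shoved by more than 30 mm (distance of tray from where it was at the start of the episode above 0.03 m).
It fails at once if a bystander is moved by more than 20 mm (distance of any of pen_cap, clamp_a, clamp_b from where it was at the start of the episode above 0.02 m).
It also fails if it takes over 40 s, if anything falls off the work surface, if the arm or the gripper's body presses on something with over 40 N, if the wrist force passes 120 N, or if a joint passes its speed limit or range.

## Working session

There is one attempt and no reset: what is moved stays moved. The work goes in short steps, Python scripts to look and compute and a shell command to move; the robot and the scene stay as the last step left them, time stands still between calls to the robot, and variables do not carry over. Pictures are saved under pics/ and viewed, and the job is handed in when it is done.

```bash
ls; mkdir -p pics; python3 - <<'E'
from plant import robot
import cv2
print(robot.state())
for n in ["side","top","wrist"]:
    im=robot.camera(n); cv2.imwrite(f"pics/{n}0.png",im[:,:,::-1])
    print(n,robot.camera_model(n))
E
```

```text
pics
{'time': 0.0, 'joint_pos': array([ 7.01440055e+01,  1.77061200e+01,  9.36897123e+01, -2.61073968e-04,
        6.87363732e+01, -3.99277344e+00]), 'qvel': array([-0.07128595,  0.02332868, -0.04607893, -0.05035726,  0.01763548,
        0.02644286]), 'joint_torque': array([ 9.43084924e-04, -4.15243971e+01, -2.76670647e+01, -1.50695269e-04,
        1.01801933e-02, -6.91536268e-07]), 'eef_pos': array([0.1705965 , 0.60046751, 0.25202786]), 'eef_rot': array([-1.79991037e+02,  1.31901472e-01,  7.41368842e+01]), 'ft_force': array([-0.54620256, -0.52536367,  0.09227682]), 'ft_torque': array([-0.02798867,  0.01054577, -0.03572402]), 'grip_width': 1.0022178483871746}
side {'mtx': array([[442.70528689,   0.        , 315.21359668],
       [  0.        , 442.70528689, 197.27979979],
       [  0.        ,   0.        ,   1.        ]]), 'origin': array([0.16334634, 0.4848083 , 0.47057495]), 'orientation': array([-118.56452131,   -1.4881734 , -147.0725616 ])}
top {'mtx': array([[498.1935078 ,   0.        , 319.39151868],
       [  0.        , 498.1935078 , 203.48297907],
       [  0.        ,   0.        ,   1.        ]]), 'origin': array([ 0.43581123, -0.13390186,  0.90524292]), 'orientation': array([-169.07508897,    0.60617134,  -89.73299426])}
wrist {'mtx': array([[278.54318341,   0.        , 315.09500016],
       [  0.        , 278.54318341, 199.57719688],
       [  0.        ,   0.        ,   1.        ]]), 'tool_from_camera': array([[ 9.99999691e-01,  7.32196817e-04,  2.86846906e-04,
        -4.87397436e-04],
       [-7.83636474e-04,  9.58292216e-01,  2.85789107e-01,
        -7.23193526e-02],
       [-6.56292827e-05, -2.85789244e-01,  9.58292494e-01,
        -1.20402792e-01],
       [ 0.00000000e+00,  0.00000000e+00,  0.00000000e+00,
         1.00000000e+00]])}
```

View pics/side0.png

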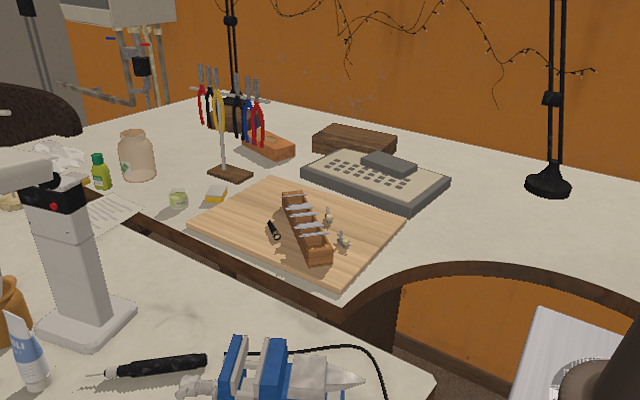

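View pics/top0.png

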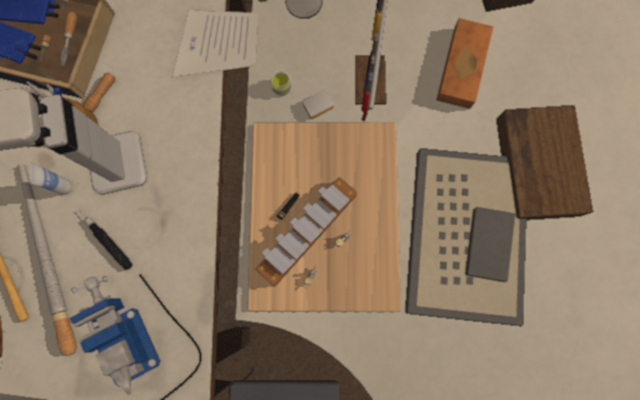

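View pics/wrist0.png

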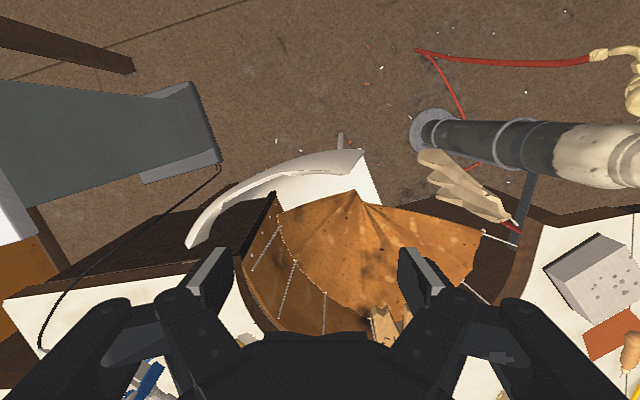

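```bash
cat > h.py <<'E'
import numpy as np, cv2
from plant import robot
from scipy.spatial.transform import Rotation as R
def cam(n,st=None):
    m=robot.camera_model(n)
    if n=="wrist":
        st=st or robot.state()
        T=np.eye(4);T[:3,:3]=R.from_euler('xyz',st['eef_rot'],degrees=True).as_matrix();T[:3,3]=st['eef_pos']
        C=T@m['tool_from_camera']; return m['mtx'],C[:3,3],C[:3,:3]
    return m['mtx'],np.array(m['origin']),R.from_euler('xyz',m['orientation'],degrees=True).as_matrix()
def ray(c,uv):
    d=c[2]@np.linalg.inv(c[0])@np.array([uv[0],uv[1],1.]); return c[1],d/np.linalg.norm(d)
def onz(c,uv,z):
    o,d=ray(c,uv); return o+d*(z-o[2])/d[2]
def proj(c,p):
    q=c[0]@c[2].T@(np.array(p)-c[1]); return q[:2]/q[2]
def tri(c1,u1,c2,u2):
    o1,d1=ray(c1,u1);o2,d2=ray(c2,u2)
    A=np.stack([d1,-d2],1);s=np.linalg.lstsq(A,o2-o1,rcond=None)[0]
    a=o1+d1*s[0];b=o2+d2*s[1];return (a+b)/2,np.linalg.norm(a-b)
E
python3 - <<'E'
from h import *
t=cv2.imread("pics/top0.png");s=cv2.imread("pics/side0.png")
cv2.imwrite("pics/topc.png",cv2.resize(t[165:295,240:380],None,fx=4.5,fy=4.5,interpolation=cv2.INTER_CUBIC))
cv2.imwrite("pics/sidec.png",cv2.resize(s[180:275,250:360],None,fx=6,fy=6,interpolation=cv2.INTER_CUBIC))
c=cam("top")
for uv in [(345,187),(268,270)]: print(onz(c,uv,.045))
E
```

```text
[ 0.63163599 -0.1691925   0.045     ]
[ 0.48531611 -0.03635689  0.045     ]
```

View pics/topc.png

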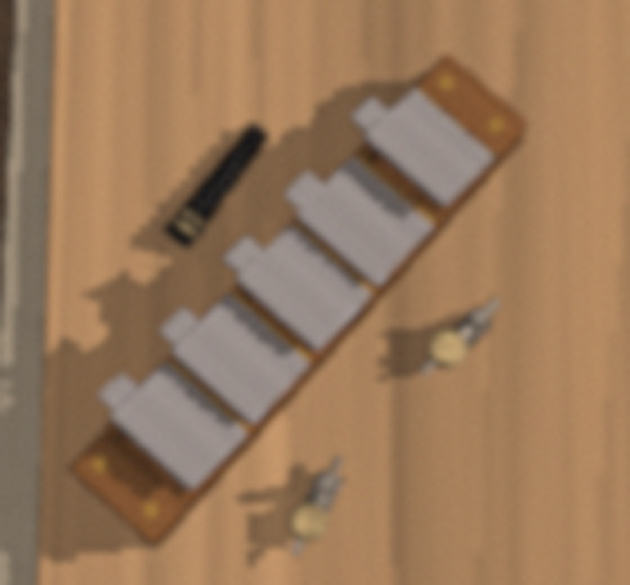

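View pics/sidec.png

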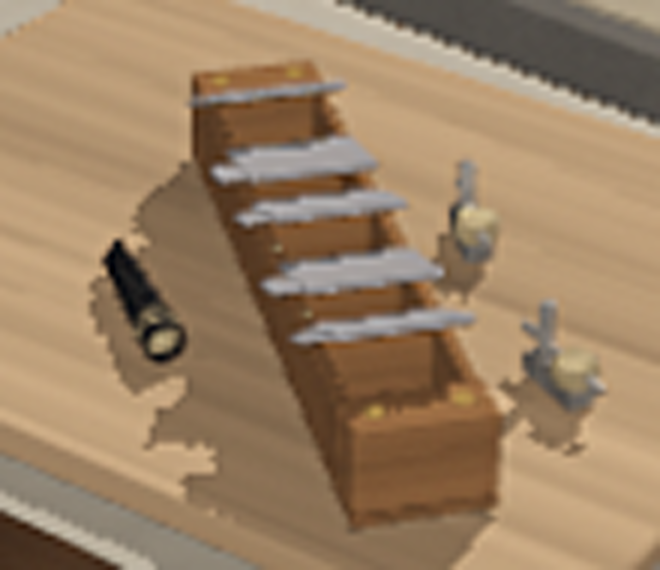

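```bash
python3 - <<'E'
from h import *
ct,cs=cam("top"),cam("side")
T=np.array([(447,57),(525,127),(157,543),(72,467)])/4.5+[240,165]-.4
S=np.array([(193,75),(312,62),(497,412),(350,420)])/6+[250,180]-.4
P=[]
for a,b in zip(T,S):
    p,e=tri(ct,a,cs,b);z=onz(ct,a,.045);print(p.round(4),round(e,4),z.round(4),onz(cs,b,.045).round(4));P.append(z)
P=np.array(P)
for k in (0,1):
  pass
c=P.mean(0);st=P[:2].mean(0);fi=P[2:].mean(0);print(c,st,fi,np.linalg.norm(st-fi),np.linalg.norm(P[0]-P[1]),np.linalg.norm(P[2]-P[3]))
d=(fi-st);print("travel dir deg",np.degrees(np.arctan2(d[1],d[0])))
for n,uv in [("cap",(215,185)),("capend",(258,130)),("ca",(470,320)),("cb",(320,495))]:
    p=onz(ct,np.array(uv)/4.5+[240,165],.025);print(n,p)
E
```

```text
[ 0.6494 -0.1588  0.0432] 0.0009 [ 0.6493 -0.1585  0.045 ] [ 0.6469 -0.1562  0.045 ]
[ 0.6209 -0.1893  0.044 ] 0.001 [ 0.6212 -0.189   0.045 ] [ 0.6194 -0.1878  0.045 ]
[ 0.46   -0.0477  0.0434] 0.0011 [ 0.4595 -0.0481  0.045 ] [ 0.4594 -0.0454  0.045 ]
[ 0.488  -0.0153  0.0481] 0.0005 [ 0.488 -0.015  0.045] [ 0.4907 -0.0189  0.045 ]
[ 0.55449414 -0.10263892  0.045     ] [ 0.6352402  -0.17376176  0.045     ] [ 0.47374809 -0.03151608  0.045     ] 0.21520579490105013 0.041523078605934655 0.04367996567635181
travel dir deg 138.62571699339844
cap [ 0.60071642 -0.0669439   0.025     ]
capend [ 0.62323405 -0.0838499   0.025     ]
ca [ 0.54677491 -0.16857278  0.025     ]
cb [ 0.4780793  -0.10988873  0.025     ]
```

```bash
cat >> h.py <<'E'
DIR=np.array([-.7504,.6610,0]); C0=np.array([.5545,-.1026,.045])
START=C0-.1*DIR; FIN=C0+.1*DIR
def to(p,yaw=48.6,st=None):
    st=st or robot.state()
    M=R.from_euler('xyz',st['eef_rot'],degrees=True);G=R.from_euler('xyz',[180,0,yaw],degrees=True)
    return M.inv().apply(np.array(p)-st['eef_pos']).round(4),(M.inv()*G).as_rotvec().round(4)
E
python3 - <<'E'
from h import *
s=START-.006*DIR
print(s); print(to([s[0],s[1],.14])); print(to([.40,.2,.32]))
c=cam("top")
for n,uv in dict(vise=(120,330),pli=(370,85),plitop=(378,10),micro=(60,110),block=(318,103)).items(): print(n,onz(c,uv,.05))
E
```

```text
[ 0.6340424 -0.172666   0.045    ]
(array([-0.617 ,  0.6571,  0.1133]), array([3.000e-04, 1.800e-03, 4.457e-01]))
(array([-0.3228,  0.3301, -0.0671]), array([3.000e-04, 1.800e-03, 4.457e-01]))
vise [0.38433074 0.20864115 0.05      ]
pli [ 0.82198232 -0.21569855  0.05      ]
plitop [ 0.97309723 -0.23298493  0.05      ]
micro [0.77335161 0.35008995 0.05      ]
block [ 0.78703622 -0.12068462  0.05      ]
```

```bash
python3 -m inch '{"dp":[[0,0,-0.03],[-0.01,0.01,-0.06],[-0.03,0.03,-0.085],[-0.055,0.055,-0.1],[-0.08,0.08,-0.1],[-0.105,0.107,-0.1],[-0.13,0.133,-0.1],[-0.155,0.16,-0.1],[-0.18,0.187,-0.1],[-0.205,0.213,-0.1],[-0.23,0.24,-0.1],[-0.255,0.267,-0.1]],"delta_rot":[[0,0,0],[0,0,0],[0,0,0.05],[0,0,0.1],[0,0,0.15],[0,0,0.2],[0,0,0.25],[0,0,0.3],[0,0,0.35],[0,0,0.4],[0,0,0.44],[0,0,0.446]],"hand":[0,0,0,0,0,0,0,0,0,0,0,0]}' 20
python3 - <<'E'
from h import *
s=START-.006*DIR
print(to([s[0],s[1],.14]))
E
```

```text
time: 1.15
eef_pos: [0.3582, 0.2812, 0.3531]
eef_rot: [180.0, 0.0, 48.5]
ft_force: [0.5, 1.0, 0.1]
grip_width: -0.003
(array([-0.1574,  0.5072,  0.2131]), array([ 0.    ,  0.0001, -0.0013]))
```

```bash
python3 -m inch '{"dp":[[-0.01,0.03,0],[-0.02,0.065,0],[-0.031,0.1,0],[-0.041,0.135,0],[-0.052,0.17,0],[-0.063,0.205,0],[-0.074,0.24,0.01],[-0.085,0.275,0.03],[-0.096,0.31,0.05],[-0.106,0.342,0.07],[-0.116,0.374,0.09],[-0.126,0.406,0.11]],"delta_rot":[[0,0,0],[0,0,0],[0,0,0],[0,0,0],[0,0,0],[0,0,0],[0,0,0],[0,0,0],[0,0,0],[0,0,0],[0,0,0],[0,0,0]],"hand":[0,0,0,0,0,0,0,0,0,0,0,0]}'
python3 - <<'E'
from h import *
s=START-.006*DIR
st=robot.state()
im=robot.camera("wrist");cv2.imwrite("pics/w1.png",im[:,:,::-1])
c=cam("wrist",st)
print(st['eef_pos'],st['eef_rot'],proj(c,START),proj(c,FIN))
print(to([s[0],s[1],.14],st=st))
E
```

```text
time: 2.15
eef_pos: [0.5794, -0.0817, 0.242]
eef_rot: [-180.0, 0.0, 48.6]
ft_force: [0.6, -0.1, 0.3]
grip_width: 0.006
[ 0.5794192  -0.08174917  0.24196094] [-1.79973419e+02  6.59945841e-03  4.85580839e+01] [289.85270241 254.73839298] [284.89731482  84.31560737]
(array([-0.032 ,  0.1012,  0.1019]), array([-0.0005,  0.0001, -0.0007]))
```

View pics/w1.png

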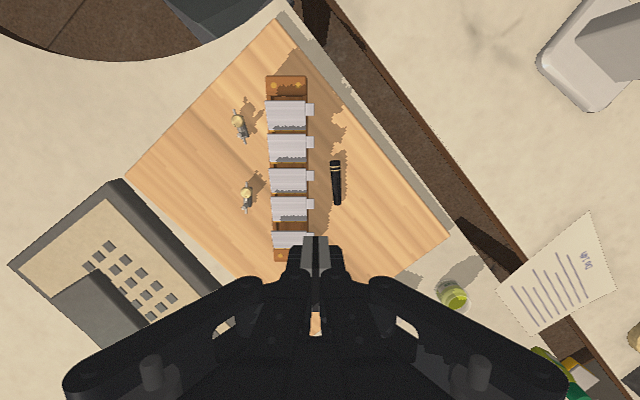

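The wrist view shows the row running straight up the picture, with the finish block at about (287,85) against a predicted (285,84). That confirms the pose. The pen cap is to the right at (336,182) and the clamps are to the left. Next I move over the start block.

```bash
python3 -m inch '{"dp":[[-0.008,0.02,0.01],[-0.016,0.05,0.025],[-0.024,0.075,0.045],[-0.032,0.101,0.07],[-0.032,0.101,0.1],[-0.032,0.101,0.125],[-0.032,0.101,0.145],[-0.032,0.101,0.155],[-0.032,0.101,0.155]],"delta_rot":[[0,0,0],[0,0,0],[0,0,0],[0,0,0],[0,0,0],[0,0,0],[0,0,0],[0,0,0],[0,0,0]],"hand":[0,0,0,0,0,0,0,0,0]}'
python3 - <<'E'
from h import *
s=START-.006*DIR
st=robot.state()
for n in("wrist","side","top"):
    im=robot.camera(n)[:,:,::-1]
    if n=="side": im=cv2.resize(im[150:300,220:400],None,fx=4,fy=4,interpolation=cv2.INTER_CUBIC)
    if n=="top": im=cv2.resize(im[130:295,240:400],None,fx=3.6,fy=3.6,interpolation=cv2.INTER_CUBIC)
    cv2.imwrite(f"pics/{n}2.png",im)
c=cam("wrist",st)
print(st['eef_pos'],st['ft_force'],proj(c,FIN),to([s[0],s[1],.067],st=st))
E
```

```text
time: 2.95
eef_pos: [0.631, -0.1699, 0.0847]
eef_rot: [-179.6, 0.2, 48.6]
ft_force: [-0.1, -0.3, -0.0]
grip_width: 0.001
[ 0.63099257 -0.16992408  0.0846608 ] [-0.09308602 -0.26337921 -0.03293521] [ 315.78702277 -203.42359671] (array([0.    , 0.0042, 0.0176]), array([-0.0065,  0.0027, -0.0003]))
```

View pics/wrist2.png

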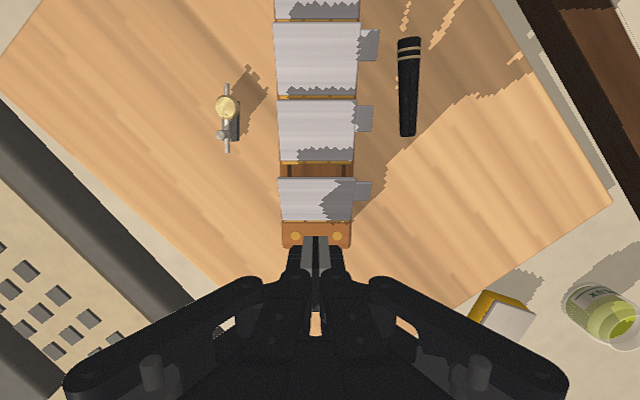

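View pics/side2.png

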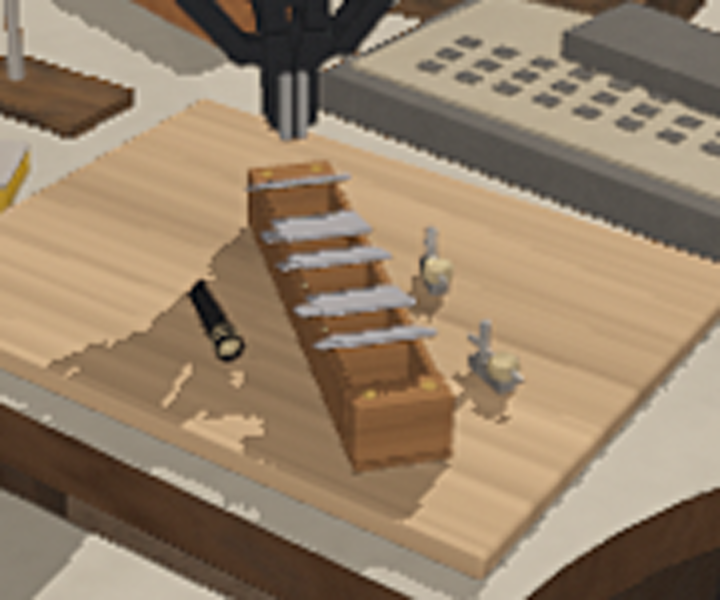

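View pics/top2.png

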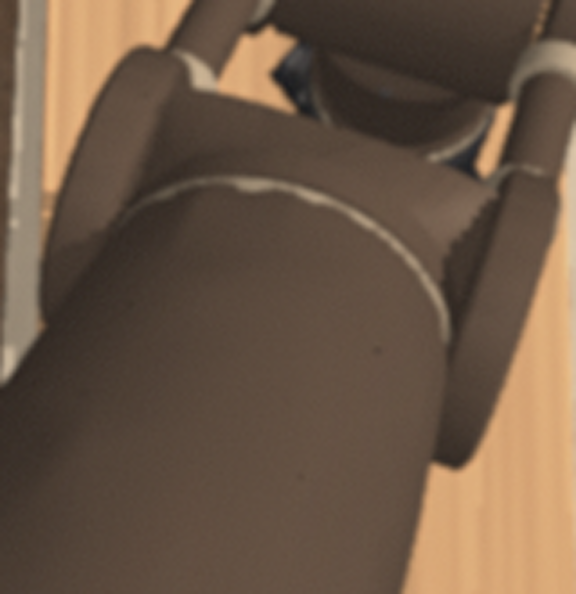

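```bash
python3 -m inch '{"dp":[[0,0.001,0.005],[0,0.002,0.01],[0,0.003,0.014],[0,0.003,0.016],[0,0.003,0.016],[0,0.003,0.016]],"delta_rot":[[0,0,0],[0,0,0],[0,0,0],[0,0,0],[0,0,0],[0,0,0]],"hand":[0,0,0,0,0,0]}'
```

```text
time: 3.6
eef_pos: [0.6357, -0.1728, 0.072]
eef_rot: [-180.0, 0.0, 48.6]
ft_force: [-0.6, 0.6, -0.0]
grip_width: 0.003
```

```bash
python3 -m inch '{"dp":[[0,0,0.001],[0,0,0.002],[0,0,0.0025],[0,0,0.003],[0,0,0.003]],"delta_rot":[[0,0,0],[0,0,0],[0,0,0],[0,0,0],[0,0,0]],"hand":[0,0,0,0,0]}'
```

```text
time: 4.02
eef_pos: [0.6359, -0.1728, 0.0692]
eef_rot: [-180.0, 0.0, 48.6]
ft_force: [-0.0, -0.6, 0.0]
grip_width: -0.003
```

```bash
python3 -m inch '{"dp":[[0,0,0.0005],[0,0,0.001],[0,0,0.001]],"delta_rot":[[0,0,0],[0,0,0],[0,0,0]],"hand":[0,0,0]}'
```

```text
time: 4.27
eef_pos: [0.6359, -0.1729, 0.0682]
eef_rot: [-180.0, 0.0, 48.6]
ft_force: [0.0, -0.1, 0.5]
grip_width: -0.001
```

```bash
python3 -m inch '{"dp":[[0,0,0.0005],[0,0,0.001],[0,0,0.001]],"delta_rot":[[0,0,0],[0,0,0],[0,0,0]],"hand":[0,0,0]}'
```

```text
time: 4.52
eef_pos: [0.6358, -0.1729, 0.0672]
eef_rot: [-180.0, 0.0, 48.6]
ft_force: [0.3, 0.9, 1.2]
grip_width: 0.002
```

```bash
python3 -m inch '{"dp":[[0,0,0.0005],[0,0,0.0005],[0,0,0.0005]],"delta_rot":[[0,0,0],[0,0,0],[0,0,0]],"hand":[0,0,0]}'
```

```text
time: 4.77
eef_pos: [0.6359, -0.1729, 0.0671]
eef_rot: [-180.0, 0.0, 48.6]
ft_force: [-1.9, 0.7, 2.4]
grip_width: -0.001
```

Contact is at TCP z of about 0.067, with 2.4 N, so the block top is at 45 mm as the text says. I back off about 0.8 mm and sweep along tool −y.

```bash
python3 -m inch '{"dp":[[0,0,-0.0008],[0,-0.004,-0.0008],[0,-0.009,-0.0008],[0,-0.014,-0.0008],[0,-0.019,-0.0008],[0,-0.024,-0.0008],[0,-0.029,-0.0008],[0,-0.034,-0.0008],[0,-0.038,-0.0008],[0,-0.041,-0.0008],[0,-0.042,-0.0008],[0,-0.042,-0.0008]],"delta_rot":[[0,0,0],[0,0,0],[0,0,0],[0,0,0],[0,0,0],[0,0,0],[0,0,0],[0,0,0],[0,0,0],[0,0,0],[0,0,0],[0,0,0]],"hand":[0,0,0,0,0,0,0,0,0,0,0,0]}'
python3 - <<'E'
from h import *
st=robot.state()
for n in("wrist","side"):
    im=robot.camera(n)[:,:,::-1]
    if n=="side": im=cv2.resize(im[150:300,220:400],None,fx=4,fy=4,interpolation=cv2.INTER_CUBIC)
    cv2.imwrite(f"pics/{n}3.png",im)
E
```

```text
time: 5.77
eef_pos: [0.6041, -0.1448, 0.0675]
eef_rot: [-180.0, 0.0, 48.6]
ft_force: [0.5, -0.8, 0.3]
grip_width: -0.002
```

View pics/side3.png

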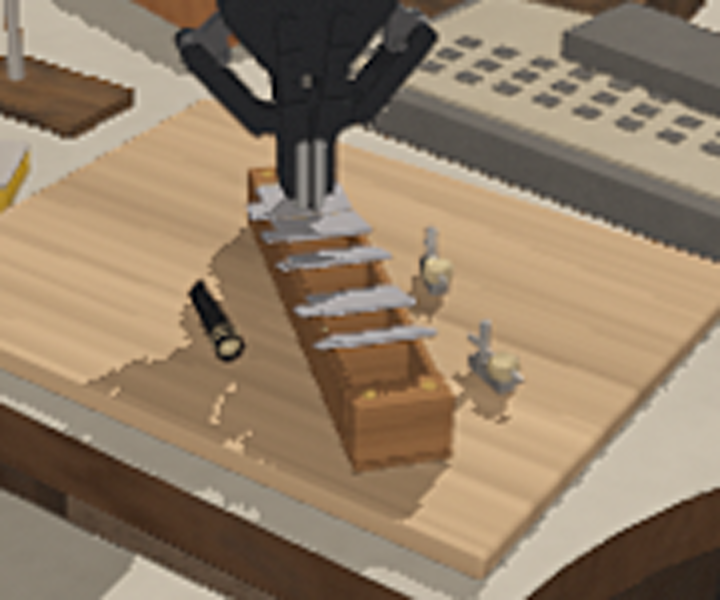

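View pics/wrist3.png

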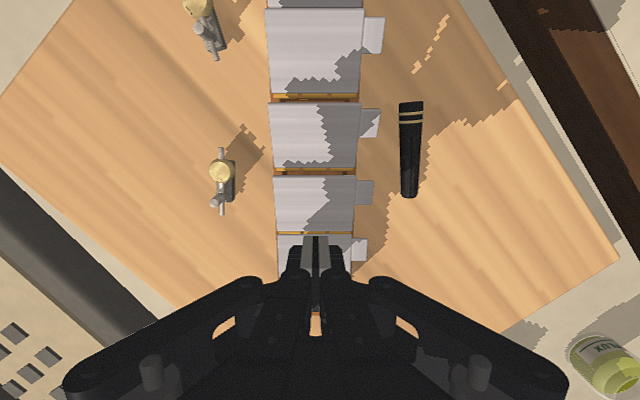

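Lid 1 is flush, the tray hasn't moved, and lids 2 to 5 are still up. Force is near zero, so I continue.

```bash
python3 -m inch '{"dp":[[0,-0.004,0],[0,-0.009,0],[0,-0.015,0],[0,-0.021,0],[0,-0.027,0],[0,-0.033,0],[0,-0.039,0],[0,-0.045,0],[0,-0.051,0],[0,-0.057,0],[0,-0.062,0],[0,-0.065,0]],"delta_rot":[[0,0,0],[0,0,0],[0,0,0],[0,0,0],[0,0,0],[0,0,0],[0,0,0],[0,0,0],[0,0,0],[0,0,0],[0,0,0],[0,0,0]],"hand":[0,0,0,0,0,0,0,0,0,0,0,0]}'
```

```text
time: 6.87
eef_pos: [0.5547, -0.1014, 0.0673]
eef_rot: [-179.9, 0.0, 48.6]
ft_force: [0.9, -0.1, -0.7]
grip_width: -0.002
```

```bash
python3 -m inch '{"dp":[[0,-0.004,0],[0,-0.009,0],[0,-0.015,0],[0,-0.021,0],[0,-0.027,0],[0,-0.033,0],[0,-0.039,0],[0,-0.045,0],[0,-0.051,0],[0,-0.057,0],[0,-0.062,0],[0,-0.065,0]],"delta_rot":[[0,0,0],[0,0,0],[0,0,0],[0,0,0],[0,0,0],[0,0,0],[0,0,0],[0,0,0],[0,0,0],[0,0,0],[0,0,0],[0,0,0]],"hand":[0,0,0,0,0,0,0,0,0,0,0,0]}'
python3 - <<'E'
from h import *
st=robot.state()
print((st['eef_pos']-C0)@DIR)
for n in("wrist","side"):
    im=robot.camera(n)[:,:,::-1]
    if n=="side": im=cv2.resize(im[150:300,220:400],None,fx=4,fy=4,interpolation=cv2.INTER_CUBIC)
    cv2.imwrite(f"pics/{n}4.png",im)
E
```

```text
time: 7.87
eef_pos: [0.506, -0.0585, 0.0674]
eef_rot: [-179.9, 0.0, 48.6]
ft_force: [-0.0, 0.2, 0.7]
grip_width: -0.001
0.06557236214744057
```

View pics/side4.png

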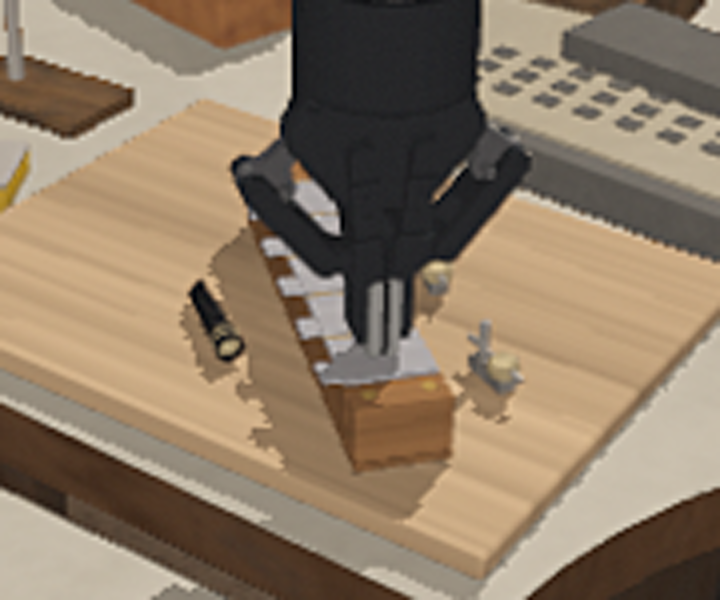

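View pics/wrist4.png

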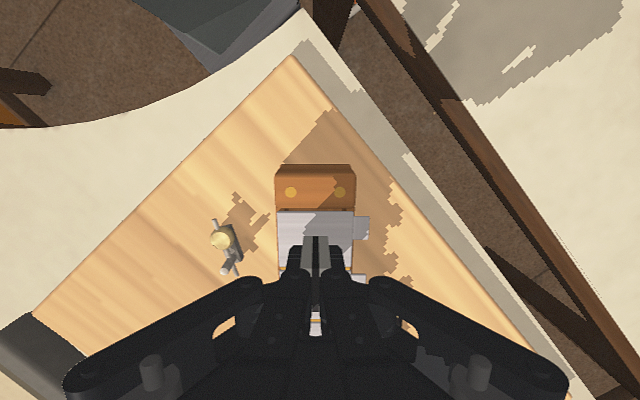

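All the lids look flush, and the tray and small things are in place. I finish the stroke onto the finish block and then lift.

```bash
python3 -m inch '{"dp":[[0,-0.004,0],[0,-0.009,0],[0,-0.015,0],[0,-0.021,0],[0,-0.027,0],[0,-0.033,0],[0,-0.036,0],[0,-0.037,-0.004],[0,-0.037,-0.015],[0,-0.037,-0.035],[0,-0.037,-0.06],[0,-0.037,-0.09]],"delta_rot":[[0,0,0],[0,0,0],[0,0,0],[0,0,0],[0,0,0],[0,0,0],[0,0,0],[0,0,0],[0,0,0],[0,0,0],[0,0,0],[0,0,0]],"hand":[0,0,0,0,0,0,0,0,0,0,0,0]}'
python3 -m inch '{"dp":[[0.03,-0.01,-0.02],[0.06,-0.03,-0.04],[0.09,-0.05,-0.06],[0.12,-0.07,-0.08],[0.15,-0.09,-0.09],[0.18,-0.11,-0.1],[0.2,-0.12,-0.1],[0.2,-0.12,-0.1],[0.2,-0.12,-0.1]],"delta_rot":[[0,0,0],[0,0,0],[0,0,0],[0,0,0],[0,0,0],[0,0,0],[0,0,0],[0,0,0],[0,0,0]],"hand":[0,0,0,0,0,0,0,0,0]}'
python3 - <<'E'
from h import *
for n in("top","side"):
    im=robot.camera(n)[:,:,::-1]
    if n=="side": im=cv2.resize(im[150:300,220:400],None,fx=4,fy=4,interpolation=cv2.INTER_CUBIC)
    if n=="top": im=cv2.resize(im[165:295,240:380],None,fx=4.5,fy=4.5,interpolation=cv2.INTER_CUBIC)
    cv2.imwrite(f"pics/{n}5.png",im)
E
```

```text
time: 8.97
eef_pos: [0.4784, -0.0346, 0.1583]
eef_rot: [-179.9, 0.1, 48.6]
ft_force: [0.4, 1.0, -0.3]
grip_width: 0.0
time: 9.72
eef_pos: [0.5218, 0.1958, 0.2587]
eef_rot: [179.9, -0.1, 48.7]
ft_force: [-0.9, -0.5, 0.1]
grip_width: -0.0
```

View pics/side5.png

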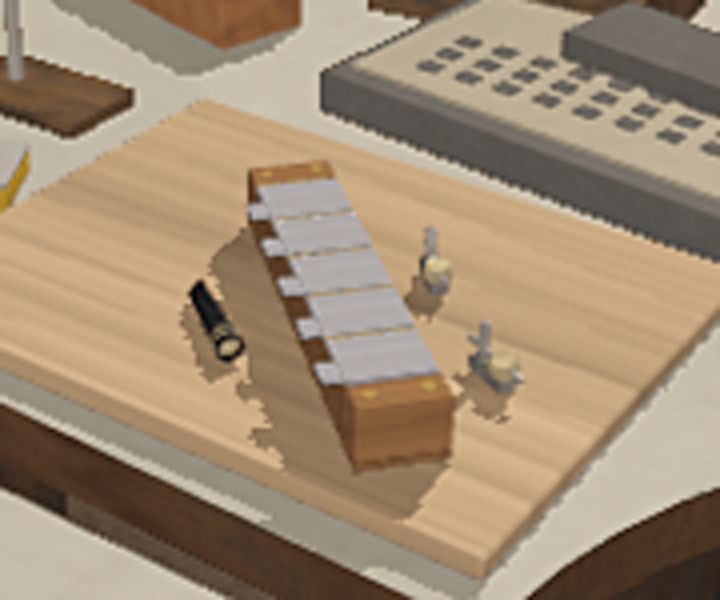

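View pics/top5.png

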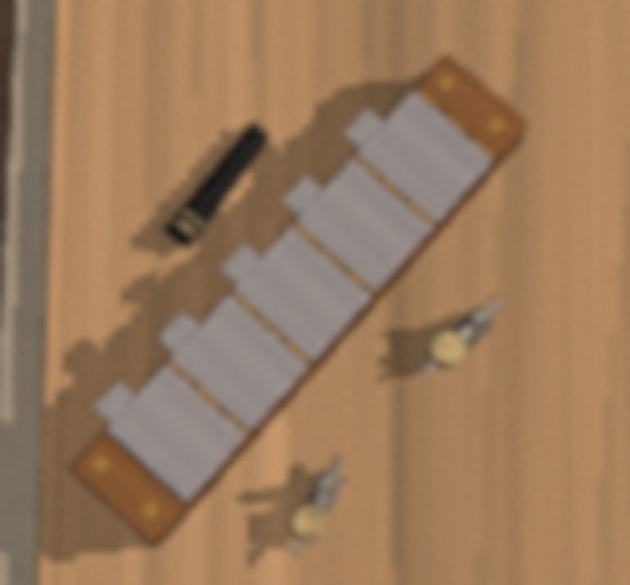

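All five lids lie flush in both views. The tray corners and the small things are at the same pixels as before, and the hand is clear.

```bash
python3 -c "
from plant import robot
print(robot.finish_job())"
```

```text
the job is handed in; nothing more can be done
None
```

All five lids are shut and the job is handed in; no verdict was reported.

- **What I did:** I located the tray from the top and side views. I shut the fingers and touched the start block lightly (2.4 N, block top at about 45 mm, matching the text). I then backed off about 0.8 mm, swept to the finish block in one direction, lifted and moved away.
- **Order:** A picture after lid 1 showed it flush with lids 2 to 5 still up. I took none between lids 2, 3 and 4, so their order rests on the one-way sweep. Readings taken between moves during the sweep stayed around 1 N.
- **Last checks:** The final top and side pictures show all five lids flush. The tray corners, pen cap and both clamps are at the same pixels as at the start, and the hand is well clear with about 1 N or less on the wrist. The lid angles were judged by eye, not measured. No check failed or disagreed.

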